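# Put the washed lunch box back together

### The arm

A 7-joint arm with a two-finger parallel gripper is mounted at the origin on a cart in front of the work surface, level with it; the furniture and walls round the work are solid. World frame = base frame: x ahead of the robot, y to its left, z up, the work surface at z = 0. Lengths are in m, angles in rad, forces in N, time in s.
With the tool pointing down it reaches from about 0.35 to 0.775 m from the base axis. Payload 3.1 kg.
Tool frame: the origin (TCP) lies midway between the tips of the shut fingers; the grasp point (between the pads) lies 19 mm behind it (bot.grasp_offset is the distance from the TCP to the grasp point, in m); z points along the fingers, y is the line along which they close (so a half turn about z gives the same grasp; the last joint's range is limited). The gripper opens to 85 mm and grips with 20 to 120 N. Pads are 22 mm wide; open, the fingers measure 114 mm over their backs; the gripper's body (76 mm by 85 mm) begins 54 mm behind the grasp point. The pads swing forward as they close: fully open they stand 13 mm farther back than shut.
Start: joints at [1.213, 0.311, 0.014, 1.512, -0.004, 1.319, -0.027], TCP at [0.171, -0.523, 0.231] pointing down, gripper open.
Joint ranges: [-2.7, 2.7], [-0.3, 1.91], [-1.27, 1.3], [0.12, 2.57], [-1.44, 4.58], [0.2, 2.03], [-3.05, 3.05]. Speed limits (rad/s): [2.79, 2.79, 3.14, 3.14, 3.14, 3.14, 3.14].

### API

Orientations are given as a unit quaternion [w, x, y, z].
In Python, from bench import bot gives the robot as it stands.
- The arm moves only by the shell command python3 -m jog 'ROWS' [OPENING]. ROWS is JSON, a list of rows, each a list of 4 numbers: the shift along the tool's x, y, z normalised to -1 to 1, where 1 is 50 mm, then the turn about the tool's z normalised to -1 to 1, where 1 is 120 degrees. A call has 1 to 8 rows; each row shifts and turns the commanded pose from where the row before left it, along the tool's axes as they then stand; what a row does not reach is not made up. A row lasts 1/10 s, in which the tool goes at most 50 mm and 8.59 degrees, less where a joint would pass 70% of its speed; a pose out of reach is approached as far as the arm can. A call with a number of a shift or a turn outside -1 to 1 is refused whole. A call with a gripper value outside its range is refused whole. OPENING is the finger opening in mm, from 0 to 85.4, set as the call begins (- or left out, the last holds). The fingers move at their own pace and stop on an object; the grip force is fixed at half the most. Time passes only in rows, so rows that do not move let the fingers close. It gives the time, the measured TCP pose, the force, the opening and the grip force at its end, in the units of the state.
- bot.observe(): the state, without advancing time (a new reading comes with each control period).
- bot.snapshot(name): name is "scene" or "top" or "wrist"; returns a dict with "color" (384x512x3 uint8, red, green, blue), "z_map" (384x512 float32, m along the optical axis (not along the pixel's ray), 0 where there is no reading), "intrinsics" (3x3 intrinsics, pixels), "D" ([k1, k2, p1, p2, k3] as OpenCV has them; the pictures are not rectified), "cam_to_world" (4x4, takes a point from camera to world coordinates); the wrist camera has in their place "T_tool_cam" (4x4, takes a point from camera to tool coordinates, whose origin is the TCP and whose axes are the flange's). Camera axes: x right, y up, looking along -z (the intrinsics and any distortion apply to the point x, -y, -z); pixel columns grow to the right and rows downward; lengths in m; the calibration is good to about 2 mm. A picture is of the moment at which its call begins: read the wrist's pose just before it.
- bot.job_done(): hands the job in; it is judged then, once.
The state is a dict: "time_s": time; "joint_positions": joint angles; "qd": joint speeds; "joint_efforts": joint torques, N m; "position": TCP position; "tcp_rot": TCP orientation; "force": force on the tool from outside, world axes, zero at the start; "wrist_torque": the same for the moment, N m; "finger_gap": finger opening in m; "grip_force": force on a finger pad.
Only numpy, scipy, OpenCV 4.12 (cv2) and the standard library are available. Lean on these libraries where they do the work, as an engineer would, in place of code of your own. Each camera call takes 0.05 s, during which the arm holds its last target. There are 200 camera calls.

### The job

Put the washed lunch box back together: set the shallow tray on the deep tray, then take the lid from the sloping wire stand and put it on the shallow tray. The cut-off corners of all three must lie over one another so that each skirt slips fully home over the collar below and every part sits level. Set the parts down gently without dropping them, let go, and leave the mug and the glass standing where they are.

Things in the scene. Friction and masses are not known exactly. Their poses are not given: they have to be found in the camera images.
- deep_tray: Deep tray, bottom of the lunch box, white plastic, 0.4 kg, loose. Origin at the centre of its underside. 100 mm long (x), 58 mm wide (y); from above a rectangle with both corners at its +x end cut off at 45 degrees (14 mm along each side), those at -x square. Collar on its 40 mm high shoulder: 8 mm higher, set in 4 mm all round, the top 5 mm sloping in 2.5 mm as lead-in. 
- deep_tray_mid (a point): The deep tray's point on its axis, 20 mm above its underside; z up. It stands upright on the worktop, open side up; walls upright, 5 mm thick, 40 mm high to the shoulder.
- shallow_tray: Shallow tray, middle of the lunch box, white plastic, about 0.12 kg, loose. Origin under its centre. 100 mm long (x), 58 mm wide (y); from above a rectangle with both corners at its +x end cut off at 45 degrees (14 mm along each side), those at -x square. Collar on its 28 mm high shoulder: 8 mm higher, set in 4 mm all round, the top 5 mm sloping in 2.5 mm as lead-in. 
- shallow_tray_mid (a point): The shallow tray's point on its axis, 14 mm above the skirt's lower edge; z up. It stands on the worktop, open side up. Sides upright and flat from 0 to 28 mm; grip across the 58 mm. Below, a 2.5 mm thick skirt hollow 10 mm deep, slips over the collar of the part beneath with 1.5 mm play and stands on its shoulder; fits only with cut corners over cut corners. Home: 34 mm above deep_tray_mid.
- lid: Flat lid, white plastic, about 0.08 kg, 20 mm thick, loose. Origin at the centre of its underside. 100 mm long (x), 58 mm wide (y); from above a rectangle with both corners at its +x end cut off at 45 degrees (14 mm along each side), those at -x square. At the start it lies top up on the stand, sloping 32 degrees, its cut (+x) end uphill, the other end against the hooks.
- lid_mid (a point): The lid's point on its axis, 10 mm above the skirt's lower edge; z out of its top. Sides flat over all 20 mm, square to the top; grip across the 58 mm. Below, a 2.5 mm thick skirt of the same outline, hollow 12 mm deep, slips over the collar of the part beneath with 1.5 mm play and stands on its shoulder; fits only with cut corners over cut corners. Home: 24 mm above shallow_tray_mid.
- stand: Fixed sloping drying stand of 5 mm steel wire; origin on the worktop under it, +x uphill, facing away from the robot. Wires at y = -17 and +17 mm climb at 32 degrees from 24 to 78 mm height and carry the lid, which overhangs them 10 mm each side; their lower ends turn up as 12 mm hooks. Feet reach to y = -50 and +50 mm.
- mug: White spotted mug, 82 x 114 x 91 mm, standing behind the work; origin under its centre. To be left alone.
- glass: Clear drinking glass, 76 mm wide, 96 mm high, standing behind the work; origin under its centre. To be left alone.
Not all that is in view belongs to the job. What is shaped like the deep_tray but green or purple is not meant.

How it is judged:
On the way, in this order (a step that is already met when the one before it is completed fails the run):
1. the shallow tray sits fully home on the deep tray, released (z of shallow_tray_mid in the frame of deep_tray_mid between 0.0318 and 0.0362 m and x of shallow_tray_mid in the frame of deep_tray_mid between -0.0035 and 0.0035 m and y of shallow_tray_mid in the frame of deep_tray_mid between -0.0035 and 0.0035 m and angle between the x axis of shallow_tray_mid and the x axis of deep_tray_mid, either way round below 0.07 rad and angle between the z axis of shallow_tray_mid and the z axis of deep_tray_mid, either way round below 0.05 rad and contact force between shallow_tray and the fingers below 0.1 N), for 0.2 s.
2. the lid sits fully home on the shallow tray, released (z of lid_mid in the frame of shallow_tray_mid between 0.0218 and 0.0262 m and x of lid_mid in the frame of shallow_tray_mid between -0.0035 and 0.0035 m and y of lid_mid in the frame of shallow_tray_mid between -0.0035 and 0.0035 m and angle between the x axis of lid_mid and the x axis of shallow_tray_mid, either way round below 0.07 rad and angle between the z axis of lid_mid and the z axis of shallow_tray_mid, either way round below 0.05 rad and contact force between lid and the fingers below 0.1 N), for 0.2 s.
At the end, for the whole second after the job is handed in: The deep tray stands level on the worktop (within 4 mm of its surface), the shallow tray sits on it and the lid on the shallow tray, each within 2.2 mm of its seated height and 3.5 mm sideways, cut corners over cut corners (turned less than 0.07 rad, level within 0.05 rad), all at rest (z of shallow_tray_mid in the frame of deep_tray_mid between 0.0318 and 0.0362 m and x of shallow_tray_mid in the frame of deep_tray_mid between -0.0035 and 0.0035 m and y of shallow_tray_mid in the frame of deep_tray_mid between -0.0035 and 0.0035 m and angle between the x axis of shallow_tray_mid and the x axis of deep_tray_mid, either way round below 0.07 rad and angle between the z axis of shallow_tray_mid and the z axis of deep_tray_mid, either way round below 0.05 rad and z of lid_mid in the frame of shallow_tray_mid between 0.0218 and 0.0262 m and x of lid_mid in the frame of shallow_tray_mid between -0.0035 and 0.0035 m and y of lid_mid in the frame of shallow_tray_mid between -0.0035 and 0.0035 m and angle between the x axis of lid_mid and the x axis of shallow_tray_mid, either way round below 0.07 rad and angle between the z axis of lid_mid and the z axis of shallow_tray_mid, either way round below 0.05 rad and linear speed of each of deep_tray, shallow_tray, lid below 0.02 m/s and angle between deep_tray_mid's own z axis and vertical below 0.05 rad and height (world z) of deep_tray between -0.004 and 0.004 m); the robot touches nothing.
It fails at once if the mug is pushed more than 30 mm away or tipped over (distance of mug from where it was at the start of the episode above 0.03 m or angle between mug's own z axis and vertical above 0.3 rad).
It fails at once if the glass is pushed more than 30 mm away or tipped over (distance of glass from where it was at the start of the episode above 0.03 m or angle between glass's own z axis and vertical above 0.3 rad).
It fails at once if the shallow tray or the lid is slammed or pressed down with more than 40 N (contact force between shallow_tray and deep_tray above 40 N or contact force between lid and shallow_tray above 40 N).
It fails at once if the shallow tray is dropped onto the deep tray from more than 12 mm above its seat (horizontal distance between shallow_tray_mid and deep_tray_mid below 0.04 m and z of shallow_tray_mid in the frame of deep_tray_mid above 0.046 m and contact force between shallow_tray and the fingers below 0.1 N and linear speed of shallow_tray above 0.1 m/s).
It fails at once if the lid is dropped onto the shallow tray from more than 12 mm above its seat (horizontal distance between lid_mid and shallow_tray_mid below 0.04 m and z of lid_mid in the frame of shallow_tray_mid above 0.036 m and contact force between lid and the fingers below 0.1 N and linear speed of lid above 0.1 m/s).
It also fails if it takes over 64 s, if anything falls off the work surface, if the arm or the gripper's body presses on something with over 40 N, if the wrist force passes 120 N, or if a joint passes its speed limit or range.

## Working session

There is one attempt and no reset: what is moved stays moved. The work goes in short steps, Python scripts to look and compute and a shell command to move; the robot and the scene stay as the last step left them, time stands still between calls to the robot, and variables do not carry over. Pictures are saved under pics/ and viewed, at most 10 in all, crops included, and the job is handed in when it is done.

```bash
ls; mkdir -p pics
python3 - <<'E'
from bench import bot
import cv2,numpy as np,pickle
s=bot.observe();print({k:np.round(v,3).tolist() for k,v in s.items()})
d={n:bot.snapshot(n) for n in("scene","top")}
pickle.dump(d,open('s0.pkl','wb'))
for n in d: print(n,d[n]["intrinsics"].tolist(),d[n]["D"],np.round(d[n]["cam_to_world"],3).tolist())
cv2.imwrite('pics/a.png',np.hstack([cv2.resize(d[n]["color"][:,:,::-1],(400,300)) for n in d]))
cv2.imwrite('pics/top.png',cv2.resize(d["top"]["color"][:,:,::-1],(800,600)))
E
```

```text
pics
{'time_s': 0.0, 'joint_positions': [1.213, 0.312, 0.014, 1.513, -0.004, 1.319, -0.027], 'qd': [0.001, 0.001, -0.0, -0.0, -0.001, 0.002, 0.002], 'joint_efforts': [-0.0, -37.991, 0.146, -23.059, 0.012, 0.014, -0.0], 'position': [0.171, -0.522, 0.23], 'tcp_rot': [-0.001, 0.988, 0.157, -0.0], 'force': [-0.256, 0.114, 0.116], 'wrist_torque': [-0.028, -0.076, 0.026], 'grip_force': 0.0, 'finger_gap': 0.085}
scene [[426.2372045064001, 0.0, 247.19063498475774], [0.0, 426.2372045064001, 185.92708573355065], [0.0, 0.0, 1.0]] [-0.10891506  0.          0.          0.          0.        ] [[-0.856, 0.269, -0.441, 0.123], [-0.517, -0.469, 0.717, 0.622], [-0.014, 0.841, 0.54, 0.675], [0.0, 0.0, 0.0, 1.0]]
top [[368.21364268848106, 0.0, 259.21688897267705], [0.0, 368.21364268848106, 195.38819869847524], [0.0, 0.0, 1.0]] [-0.05105787  0.          0.          0.          0.        ] [[0.028, 0.983, -0.18, 0.403], [-1.0, 0.027, -0.009, -0.177], [-0.003, 0.18, 0.984, 1.138], [0.0, 0.0, 0.0, 1.0]]
```

View pics/top.png

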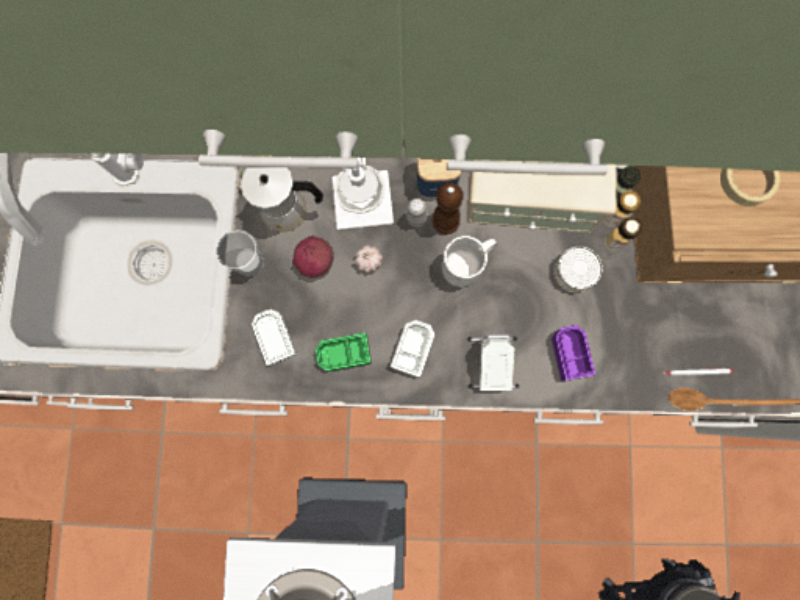

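View pics/a.png

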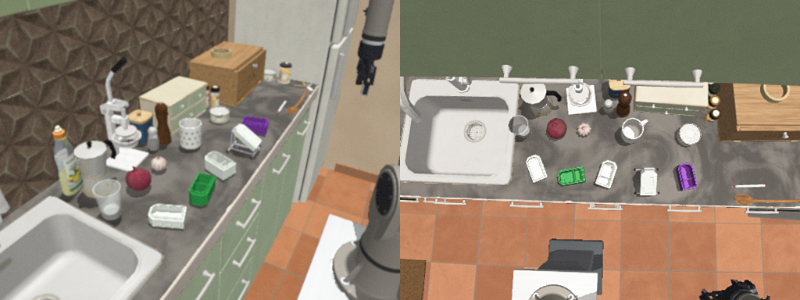

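The top view (800×600) shows white trays at about (272,337) and (412,348), and the lid on its stand at about (495,362). The green and purple trays are decoys. The mug is at (463,260) and the glass at (240,250). Next I measure them with depth.

```bash
cat > h.py <<'E'
import numpy as np,cv2
from scipy.spatial.transform import Rotation as R
def T_of(st):
    q=st["tcp_rot"];T=np.eye(4);T[:3,:3]=R.from_quat([q[1],q[2],q[3],q[0]]).as_matrix();T[:3,3]=st["position"];return T
def rays(s):
    h,w=s["z_map"].shape
    u,v=np.meshgrid(np.arange(w),np.arange(h))
    p=cv2.undistortPoints(np.stack([u,v],-1).reshape(-1,1,2).astype(float),s["intrinsics"],s["D"]).reshape(h,w,2)
    return np.dstack([p[...,0],-p[...,1],-np.ones((h,w))])
def cloud(s,T):
    P=rays(s)*s["z_map"][...,None]
    return P@T[:3,:3].T+T[:3,3]
def white(s,lo=120):
    c=s["color"].astype(int);return (c.min(2)>lo)&(c.max(2)-c.min(2)<40)
def rect(P):
    "centre, long-axis angle, sizes; sign: towards cut (fewer points at corners) end"
    P=P[:,:2]*1000;(cx,cy),(w,h),a=cv2.minAreaRect(P.astype(np.float32))
    a=np.radians(a)
    if w<h:a+=np.pi/2;w,h=h,w
    u=np.array([np.cos(a),np.sin(a)]);v=np.array([-u[1],u[0]]);d=P-[cx,cy]
    X=d@u;Y=d@v
    e=[np.sum((X*s>w/2-8)&(abs(Y)>h/2-8)) for s in(1,-1)]
    if e[0]>e[1]:u=-u
    return np.array([cx,cy]),np.degrees(np.arctan2(u[1],u[0])),w,h,e
E
python3 - <<'E'
from h import *;import pickle
d=pickle.load(open('s0.pkl','rb'));s=d["top"];W=cloud(s,s["cam_to_world"]);Z=W[...,2]
m=white(s)&(Z>.01)
n,l,st,c=cv2.connectedComponentsWithStats(m.astype(np.uint8))
for i in range(1,n):
    if st[i,4]<60: continue
    P=W[l==i];
    if P[:,2].max()>.3: continue
    zt=np.percentile(P[:,2],97)
    q=P[P[:,2]>zt-.012]
    print(st[i],np.round(P.mean(0),3),'ztop',zt.round(4),[np.round(x,1) for x in rect(P)],[np.round(x,1) for x in rect(q)])
print('table',np.median(Z[190:230,190:195]))
E
```

```text
[261 127  13  11  96] [ 0.791 -0.185  0.083] ztop 0.0916 [array([ 791.1, -186. ]), np.float64(-101.7), np.float64(37.1), np.float64(29.8), array([6, 2])] [array([ 792. , -185.4]), np.float64(-88.6), np.float64(30.2), np.float64(27.6), array([8, 6])]
table -9.582933498974988e-05
```

Run:
```python
from h import *;import pickle
d=pickle.load(open('s0.pkl','rb'));s=d["top"];W=cloud(s,s["cam_to_world"]);Z=W[...,2]
for n,(u,v) in dict(A=(174,216),B=(264,223),L=(317,233),mug=(297,167),glass=(153,160)).items():
    y,x=np.mgrid[0:384,0:512];near=(abs(x-u)<26)&(abs(y-v)<26)
    P=W[near&(Z>.012)&(Z<.13)&(s["color"].min(2)>100)]
    print(n,s["color"][v,u],W[v,u].round(3),len(P),np.percentile(P[:,2],[5,25,50,75,97]).round(4))
    zt=np.percentile(P[:,2],97)
    print([np.round(k,1) for k in rect(P)],[np.round(k,1) for k in rect(P[P[:,2]>zt-.014])])
```

```text
A [253 253 251] [0.537 0.094 0.012] 503 [0.0124 0.014  0.0193 0.0292 0.0367]
[array([539.8,  92.8]), np.float64(23.9), np.float64(101.5), np.float64(59.8), array([ 0, 18])] [array([539.6,  92.5]), np.float64(24.3), np.float64(100.9), np.float64(59.0), array([ 0, 15])]
B [254 254 253] [ 0.524 -0.184  0.006] 273 [0.0233 0.0387 0.0413 0.0454 0.0498]
[array([ 524.3, -186.2]), np.float64(-17.7), np.float64(100.6), np.float64(57.8), array([18,  1])] [array([ 524.3, -186.3]), np.float64(-17.6), np.float64(100.6), np.float64(57.8), array([15,  0])]
L [247 247 241] [ 0.492 -0.338  0.067] 699 [0.0438 0.0559 0.0697 0.0819 0.0919]
[array([ 497. , -341.6]), np.float64(2.1), np.float64(100.3), np.float64(58.5), array([ 0, 18])] [array([ 524.6, -339.9]), np.float64(91.9), np.float64(55.1), np.float64(43.7), array([4, 5])]
mug [250 246 240] [ 0.704 -0.284  0.008] 520 [0.0143 0.0367 0.0639 0.0833 0.0924]
[array([ 712.8, -300.6]), np.float64(134.3), np.float64(142.6), np.float64(80.7), array([0, 3])] [array([ 696.1, -280.3]), np.float64(161.6), np.float64(92.2), np.float64(79.7), array([0, 7])]
glass [126 122 117] [0.712 0.172 0.019] 540 [0.0139 0.0355 0.0572 0.0855 0.0971]
[array([720. , 145.9]), np.float64(160.6), np.float64(132.5), np.float64(77.0), array([ 0, 13])] [array([692.9, 155.7]), np.float64(65.6), np.float64(77.4), np.float64(74.0), array([0, 0])]
```

A (top at 37 mm) is the shallow tray, with its cut end at about 24°. B (top at 49 mm) is the deep tray, cut end at about -17.6°. The lid's cut end is at about 2°. All three outlines come out near 100×58 mm. I go to B first so the wrist camera can refine it.

```bash
python3 -m jog '[[0.7,-0.34,0,0],[0.75,-0.36,0,0],[0.75,-0.35,0,0],[0.75,-0.35,0,0],[0.75,-0.35,0,0],[0.75,-0.35,0,0],[0.75,-0.35,0,0],[0.75,-0.35,0,0]]' 85; python3 -m jog '[[0.75,-0.35,0,0],[0.75,-0.35,0,0],[0.75,-0.35,0,0],[0.5,-0.3,0,0],[0,0,0,0],[0,0,0,0]]'
cat >> h.py <<'E'
def near(s,T,c,lo=.012,hi=.13,r=.075):
    W=cloud(s,T);m=(s["z_map"]>0)&(np.hypot(W[...,0]-c[0],W[...,1]-c[1])<r)&(W[...,2]>lo)&(W[...,2]<hi)&(s["color"].min(2)>90)
    return W,m
def look(bot,name):
    st=bot.observe();s=bot.snapshot("wrist");cv2.imwrite('pics/%s.png'%name,s["color"][:,:,::-1]);return st,s,T_of(st)@s["T_tool_cam"]
E
python3 - <<'E'
from h import *;from bench import bot
st,s,T=look(bot,'wB');print(st["position"],T_of(st)[:2,0],T.round(3).tolist())
W,m=near(s,T,(.524,-.186));P=W[m];print(len(P),np.percentile(P[:,2],[5,25,50,75,97]).round(4))
for z in(.03,.036,.044): print(z,[np.round(k,1) for k in rect(P[P[:,2]>z])])
t=W[(abs(W[...,2])<.02)];print('table',np.median(t[:,2]))
E
```

```text
time_s: 0.9
position: [0.4108, -0.2959, 0.2309]
tcp_rot: [-0.0, 0.988, 0.157, -0.0]
force: [-0.1, 0.1, 1.1]
finger_gap: 0.0852
grip_force: 0.0
time_s: 1.5
position: [0.5197, -0.1898, 0.2306]
tcp_rot: [-0.0, 0.987, 0.158, -0.001]
force: [-0.4, -0.8, 0.2]
finger_gap: 0.0849
grip_force: 0.0
[ 0.51971126 -0.18982602  0.23058087] [0.94991224 0.31251299] [[0.313, 0.904, 0.292, 0.594], [-0.95, 0.298, 0.097, -0.165], [0.001, -0.308, 0.952, 0.373], [0.0, 0.0, 0.0, 1.0]]
1816 [0.0165 0.0331 0.0399 0.045  0.0482]
0.03 [array([ 523.7, -185.8]), np.float64(-17.7), np.float64(100.2), np.float64(58.2), array([66,  4])]
0.036 [array([ 523.7, -185.8]), np.float64(-17.7), np.float64(100.2), np.float64(58.2), array([63,  3])]
0.044 [array([ 523.7, -185.6]), np.float64(-17.7), np.float64(91.3), np.float64(49.5), array([38, 13])]
table 0.0001138497487801482
```

View pics/wB.png

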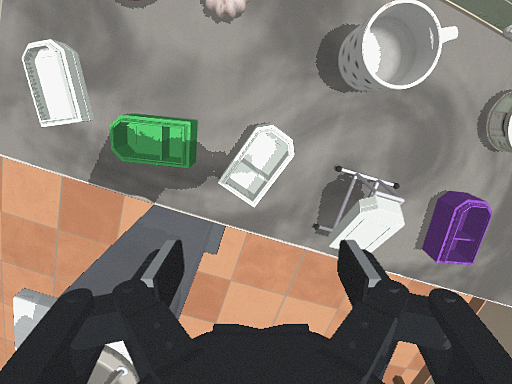

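The wrist view shows the deep tray at about (257,165) with its cut end pointing up and to the right, which matches -17.7°. The shallow tray at (55,85) and the lid at (370,222) are also visible. I take both from this same view before moving to A.

Run:
```python
from h import *;from bench import bot
st,s,T=look(bot,'wB2')
W,m=near(s,T,(.540,.0925));P=W[m]
print('A',np.percentile(P[:,2],[50,97]).round(4),[[np.round(k,1) for k in rect(P[P[:,2]>z])] for z in(.014,.02,.031)])
W,m=near(s,T,(.497,-.341),.035);P=W[m]
print('L',np.percentile(P[:,2],[5,50,97]).round(4),[np.round(k,1) for k in rect(P)])
# top plane of lid
best=P
for _ in range(5):
    c=best.mean(0);n=np.linalg.svd(best-c)[2][2];n*=np.sign(n[2]);best=P[abs((P-c)@n)<.002]
print('plane',n.round(3),'tilt',np.degrees(np.arccos(n[2])).round(1),'az',np.degrees(np.arctan2(-n[1],-n[0])).round(1),c.round(4),len(best),len(P))
```

```text
A [0.022  0.0354] [[array([539.5,  90.7]), np.float64(23.0), np.float64(100.9), np.float64(59.5), array([ 0, 89])], [array([539.5,  90.7]), np.float64(23.0), np.float64(100.9), np.float64(59.5), array([ 0, 79])], [array([539.7,  90.6]), np.float64(24.0), np.float64(91.8), np.float64(50.1), array([ 6, 61])]]
L [0.0469 0.0761 0.0926] [array([ 497.3, -340.9]), np.float64(1.8), np.float64(102.6), np.float64(60.3), array([ 0, 26])]
plane [-0.398  0.073  0.914] tilt 23.9 az -10.4 [ 0.4922 -0.3376  0.0674] 630 2933
```

```bash
python3 -m jog '[[0.4,-0.7,0,-0.025],[0.5,-0.8,0,-0.025],[0.5,-0.8,0,0],[0.5,-0.8,0,0],[0.5,-0.8,0,0],[0.1,-0.8,0,0],[0,0,0,0],[0,0,0,0]]'
```

```text
time_s: 2.4
position: [0.5443, 0.0734, 0.2314]
tcp_rot: [0.001, 0.978, 0.209, -0.0]
force: [0.0, -0.9, -0.6]
finger_gap: 0.0848
grip_force: 0.0
```

Run:
```python
from h import *;from bench import bot
st,s,T=look(bot,'wA');X=T_of(st)
W,m=near(s,T,(.540,.0915));P=W[m]
print(st["position"],'A',np.percentile(P[:,2],[50,97]).round(4))
for z in(.014,.02,.031): 
    r=rect(P[P[:,2]>z]);print([np.round(k,1) for k in r])
    t=np.r_[r[0]/1000,0]-X[:3,3];print('tool shift/50',(X[:3,:3].T@t/.05).round(3),'yaw',np.degrees(np.arctan2(X[1,0],X[0,0])).round(1))
```

```text
[0.54430048 0.07340748 0.23137624] A [0.0139 0.0359]
[array([539. ,  92.6]), np.float64(24.5), np.float64(100.6), np.float64(57.4), array([ 4, 64])]
tool shift/50 [ 0.063 -0.4    4.627] yaw 24.1
[array([538.9,  92.6]), np.float64(24.5), np.float64(100.4), np.float64(57.4), array([ 7, 61])]
tool shift/50 [ 0.06  -0.4    4.627] yaw 24.1
[array([539.2,  92.6]), np.float64(24.4), np.float64(90.9), np.float64(49.1), array([20, 40])]
tool shift/50 [ 0.065 -0.398  4.627] yaw 24.1
```

```bash
python3 -m jog '[[0.06,-0.4,0.5,-0.003],[0,0,1,0],[0,0,1,0],[0,0,1,0],[0,0,0.6,0],[0,0,0,0],[0,0,0,0]]' 72; python3 -m jog '[[0,0,0.2,0],[0,0,0.2,0],[0,0,0.13,0],[0,0,0,0],[0,0,0,0]]'
```

```text
time_s: 3.15
position: [0.54, 0.0913, 0.0266]
tcp_rot: [0.001, 0.978, 0.21, 0.0]
force: [0.0, 0.8, 0.2]
finger_gap: 0.0717
grip_force: 0.0
time_s: 3.65
position: [0.5392, 0.0936, -0.0002]
tcp_rot: [0.0, 0.977, 0.212, 0.0]
force: [0.0, -0.2, 0.7]
finger_gap: 0.0718
grip_force: 0.0
```

```bash
python3 -m jog '[[0,0,0,0],[0,0,0,0],[0,0,0,0],[0,0,0,0],[0,0,0,0],[0,0,0,0],[0,0,0,0]]' 40; python3 -m jog '[[0,0,-0.3,0],[0,0,-0.6,0],[0,0,-0.6,0],[0,0,-0.6,0],[0,0,-0.4,0],[0,0,0,0],[0,0,0,0]]'
```

```text
time_s: 4.35
position: [0.54, 0.0939, 0.0005]
tcp_rot: [-0.0, 0.977, 0.212, 0.001]
force: [-0.1, 0.7, 4.6]
finger_gap: 0.0571
grip_force: 65.4
time_s: 5.05
position: [0.5383, 0.0932, 0.1236]
tcp_rot: [0.0, 0.977, 0.212, -0.001]
force: [0.0, -1.0, -1.5]
finger_gap: 0.0569
grip_force: 64.9
```

```bash
python3 -m jog '[[-0.3,0.6,0,0],[-0.35,0.65,0,0],[-0.35,0.65,0,0],[-0.35,0.65,0,0],[-0.35,0.65,0,0],[-0.35,0.65,0,0],[-0.3,0.55,0,0],[-0.24,0.55,0,0]]'; python3 -m jog '[[0,0,0,0.07],[0,0,0,0.07],[0,0,0,0.07],[0,0,0,0.07],[0,0,0,0.071],[0,0,0,0],[0,0,0,0],[0,0,0,0]]'
python3 - <<'E'
from h import *;from bench import bot
st,s,T=look(bot,'wH');X=T_of(st);p=st["position"]
print(p.round(4) if hasattr(p,'round') else p,'yaw',np.degrees(np.arctan2(X[1,0],X[0,0])).round(2))
W=cloud(s,T);L=(W-X[:3,3])@X[:3,:3]
m=(s["z_map"]>0)&(s["color"].min(2)>110)&(abs(L[...,0])<.08)&(abs(L[...,1])<.05)&(abs(L[...,2])<.06)
P=L[m];print(len(P),np.percentile(P[:,2],[2,25,50,75,98]).round(4))
for a in (.0,-.01):
    q=P[P[:,2]<a]; 
    if len(q)>20: print(a,[np.round(k,1) for k in rect(q)],(q.min(0)*1000).round(1),(q.max(0)*1000).round(1))
E
```

```text
time_s: 5.85
position: [0.5212, -0.1869, 0.1219]
tcp_rot: [-0.001, 0.977, 0.211, -0.003]
force: [0.0, 0.3, -0.5]
finger_gap: 0.0569
grip_force: 64.8
time_s: 6.65
position: [0.5231, -0.1851, 0.1237]
tcp_rot: [-0.0, 0.988, -0.152, -0.001]
force: [0.7, -0.4, -1.9]
finger_gap: 0.0572
grip_force: 64.8
[ 0.5231 -0.1851  0.1237] yaw -17.54
18261 [-0.0354 -0.0273 -0.0129 -0.0122 -0.0107]
0.0 [array([ 1.1, -0.2]), np.float64(0.1), np.float64(96.6), np.float64(70.5), array([0, 3])] [-47.2 -35.4 -47.8] [49.4 35.1 -0. ]
-0.01 [array([ 1.1, -0.3]), np.float64(0.1), np.float64(96.6), np.float64(70.3), array([0, 4])] [-47.2 -35.4 -47.8] [ 49.4  34.9 -10. ]
```

View pics/wH.png

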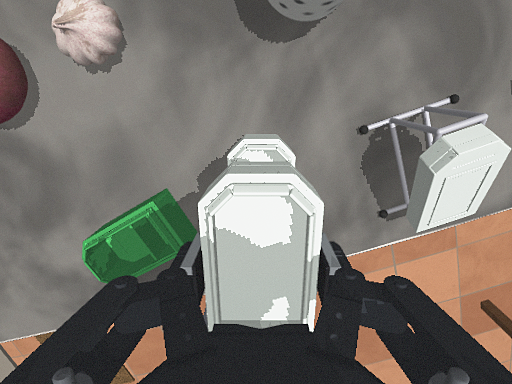

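The held tray sits square in the grip, centred about 0.7 mm back along tool x, with the deep tray directly below at about (262,150). I lower it carefully.

```bash
python3 -m jog '[[0.02,0.008,0.4,-0.001],[0,0,0.5,0],[0,0,0.4,0],[0,0,0,0],[0,0,0,0]]'
python3 - <<'E'
from h import *;from bench import bot
ps=[]
for i in range(4):
    ps.append(bot.observe()["position"]);bot.snapshot("top")
print(np.round(ps,4).tolist(),np.mean(ps,0).round(4))
E
```

```text
time_s: 7.2
position: [0.5246, -0.1861, 0.0599]
tcp_rot: [-0.0, 0.988, -0.152, -0.0]
force: [0.4, -0.6, -1.2]
finger_gap: 0.057
grip_force: 64.9
[[0.5246, -0.1861, 0.0599], [0.5255, -0.1863, 0.0608], [0.5258, -0.1864, 0.0612], [0.5259, -0.1864, 0.0613]] [ 0.5255 -0.1863  0.0608]
```

```bash
python3 -m jog '[[-0.02,0,0.1,0],[0,0,0.08,0],[0,0,0.05,0],[0,0,0.04,0],[0,0,0,0],[0,0,0,0]]'; python3 -m jog '[[0,0,0.04,0],[0,0,0.04,0],[0,0,0,0],[0,0,0,0]]'
```

```text
time_s: 8.0
position: [0.5237, -0.1857, 0.0462]
tcp_rot: [-0.0, 0.988, -0.152, -0.0]
force: [1.0, 0.2, -2.2]
finger_gap: 0.0564
grip_force: 64.9
time_s: 8.4
position: [0.5236, -0.1857, 0.0422]
tcp_rot: [0.0, 0.988, -0.152, -0.0]
force: [-0.8, 0.3, -1.2]
finger_gap: 0.0571
grip_force: 64.9
```

```bash
python3 -m jog '[[0,0,0.02,0],[0,0,0.02,0],[0,0,0,0],[0,0,0,0]]'
```

```text
time_s: 8.8
position: [0.5238, -0.1858, 0.0406]
tcp_rot: [0.0, 0.988, -0.152, 0.0]
force: [-0.6, -0.1, 1.2]
finger_gap: 0.0568
grip_force: 65.1
```

```bash
python3 -m jog '[[0,0,0.02,0],[0,0,0,0],[0,0,0,0]]'
```

```text
time_s: 9.1
position: [0.5238, -0.1858, 0.0405]
tcp_rot: [0.0, 0.988, -0.152, 0.0]
force: [-2.8, 0.5, 7.2]
finger_gap: 0.057
grip_force: 65.9
```

Contact at z≈0.0405 with about 8 N, so it is seated. I open to 72 mm (about 7 mm clearance on each side), rise, and check.

```bash
python3 -m jog '[[0,0,0,0],[0,0,0,0],[0,0,0,0],[0,0,0,0],[0,0,0,0]]' 74; python3 -m jog '[[0,0,-0.3,0],[0,0,-0.8,0],[0,0,-1,0],[0,0,-1,0],[-0.6,0,-0.4,0],[-0.6,0,0,0],[0,0,0,0],[0,0,0,0]]'
python3 - <<'E'
from h import *;from bench import bot
st,s,T=look(bot,'wS');print(st["position"])
W,m=near(s,T,(.524,-.186));P=W[m];print(np.percentile(P[:,2],[50,75,97]).round(4))
for lo,hi in((.02,.036),(.064,.071),(.071,.09)): 
    q=P[(P[:,2]>lo)&(P[:,2]<hi)];print(lo,len(q),[np.round(k,1) for k in rect(q)])
q=P[(P[:,2]>.064)&(P[:,2]<.0705)];c=q.mean(0);print('shoulder',c.round(4),np.linalg.svd(q-c)[2][2].round(3))
s=bot.snapshot("top");T=s["cam_to_world"];W,m=near(s,T,(.524,-.186));P=W[m];print('top',np.percentile(P[:,2],97),[np.round(k,1) for k in rect(P[P[:,2]>.06])])
E
```

```text
time_s: 9.6
position: [0.5236, -0.1857, 0.0391]
tcp_rot: [-0.0, 0.988, -0.152, -0.0]
force: [-0.8, 0.6, -0.8]
finger_gap: 0.0739
grip_force: 0.0
time_s: 10.4
position: [0.4662, -0.1677, 0.2144]
tcp_rot: [0.0, 0.988, -0.153, 0.0]
force: [-0.1, -0.2, 0.2]
finger_gap: 0.0741
grip_force: 0.0
[ 0.46623196 -0.16767588  0.21444218]
[0.0535 0.0679 0.0758]
0.02 0 [array([0., 0.]), np.float64(0.0), np.float64(0.0), np.float64(0.0), array([0, 0])]
0.064 1046 [array([ 522.9, -185.5]), np.float64(-17.5), np.float64(99.6), np.float64(58.4), array([75,  6])]
0.071 816 [array([ 523.3, -185.6]), np.float64(-17.7), np.float64(90.4), np.float64(49.7), array([67, 22])]
shoulder [ 0.5248 -0.186   0.0679] [ 0.    -0.002 -1.   ]Traceback (most recent call last):
  File "<stdin>", line 7, in <module>
    return _quantile_unchecked(
        a, q, axis, out, overwrite_input, method, keepdims, weights)
    return _ureduce(a,
                    func=_quantile_ureduce_func,
    ...<5 lines>...
                    overwrite_input=overwrite_input,
                    method=method)
    r = func(a, **kwargs)
    result = _quantile(arr,
                       quantiles=q,
    ...<2 lines>...
                       out=out,
                       weights=wgt)
    slices_having_nans = np.isnan(arr[-1, ...])
                                  ~~~^^^^^^^^^
IndexError: index -1 is out of bounds for axis 0 with size 0
```

View pics/wS.png

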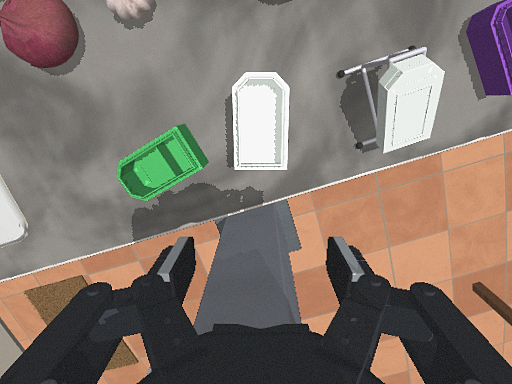

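The stack is seated and level (shoulder at 67.9 mm), at about (260,120) in the picture. The lid is at (412,105). I move over and measure it.

```bash
python3 -m jog '[[0.1,0.7,0,0],[0.1,0.7,0,0],[0.1,0.7,0,0],[0.1,0.7,0,0],[0.1,0.54,0,0],[0,0,0,-0.07],[0,0,0,-0.07],[0,0,0,-0.023]]' 85; python3 -m jog '[[0,0,0,0],[0,0,0,0],[0,0,0,0]]'
cat > lid.py <<'E'
from h import *;from bench import bot
import sys
st,s,T=look(bot,sys.argv[1]);X=T_of(st);print(st["position"],'yaw',np.degrees(np.arctan2(X[1,0],X[0,0])).round(2))
W,m=near(s,T,(.497,-.340),.035);P=W[m]
print('all',len(P),np.percentile(P[:,2],[2,50,98]).round(4),[np.round(k,1) for k in rect(P)])
# top plane by picking points whose fit to 32deg slope is highest
u=np.array([np.cos(np.radians(2)),np.sin(np.radians(2)),0]);n0=np.array([-np.sin(np.radians(32))*u[0],-np.sin(np.radians(32))*u[1],np.cos(np.radians(32))])
h=P@n0;H=np.percentile(h,90);B=P[abs(h-np.median(h[h>H-.006]))<.003]
for _ in range(4):
    c=B.mean(0);n=np.linalg.svd(B-c,full_matrices=False)[2][2];n*=np.sign(n[2]);B=P[abs((P-c)@n)<.002]
print('n',n.round(3),'tilt',np.degrees(np.arccos(n[2])).round(1),'az',np.degrees(np.arctan2(-n[1],-n[0])).round(1),len(B))
ex=np.array([0,0,1.])-n*n[2];ex/=np.linalg.norm(ex);ey=np.cross(n,ex)
r=rect(np.c_[(B-c)@ex,(B-c)@ey,0*B[:,0]]);print([np.round(k,1) for k in r])
C=c+ex*r[0][0]/1000+ey*r[0][1]/1000;M=C-.010*n
print('top centre',C.round(4),'mid',M.round(4),'tool shift/50',((X[:3,:3].T@(M-X[:3,3]))/.05).round(3))
E
python3 lid.py wL
```

```text
time_s: 11.3
position: [0.4406, -0.3352, 0.2133]
tcp_rot: [-0.0, 1.0, 0.019, -0.0]
force: [0.1, 0.0, 0.6]
finger_gap: 0.0852
grip_force: 0.0
time_s: 11.6
position: [0.4402, -0.3345, 0.214]
tcp_rot: [-0.0, 1.0, 0.017, -0.0]
force: [0.3, 0.2, 0.6]
finger_gap: 0.0851
grip_force: 0.0
[ 0.44024056 -0.33450085  0.21395678] yaw 1.99
all 4875 [0.0433 0.0758 0.0929] [array([ 496.2, -340.9]), np.float64(2.2), np.float64(99.3), np.float64(58.2), array([ 6, 79])]
n [-0.527 -0.018  0.85 ] tilt 31.8 az 1.9 4048
[array([-4.6, -0. ]), np.float64(0.2), np.float64(99.9), np.float64(58.2), array([ 2, 63])]
top centre [ 0.4884 -0.3412  0.0679] mid [ 0.4937 -0.341   0.0594] tool shift/50 [1.065 0.168 3.092]
```

View pics/wL.png

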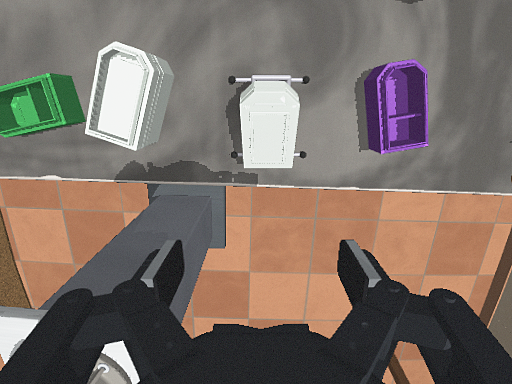

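The lid plane fits well: 31.8° tilt, 99.9×58.2 mm, mid at (0.4937, -0.3410, 0.0594). The tool cannot tilt, so I will grip the lid near the fingertips and level it by pressing its low edge on the free worktop. Then I regrip it and place it.

```bash
python3 -m jog '[[0.5,0.08,0,0],[0.565,0.088,0,0],[0,0,0.9,0],[0,0,0.9,0],[0,0,0.8,0],[0,0,0.4,0],[0,0,0,0],[0,0,0,0]]' 74; python3 -m jog '[[0,0,0.2,0],[0,0,0.14,0],[0,0,0,0],[0,0,0,0],[0,0,0,0]]'
```

```text
time_s: 12.45
position: [0.494, -0.3411, 0.0648]
tcp_rot: [0.0, 1.0, 0.018, 0.0]
force: [0.6, -0.6, 1.6]
finger_gap: 0.0737
grip_force: 0.0
time_s: 12.95
position: [0.4938, -0.3412, 0.0478]
tcp_rot: [0.0, 1.0, 0.018, 0.0]
force: [-0.4, -0.1, -1.0]
finger_gap: 0.0742
grip_force: 0.0
```

```bash
python3 -m jog '[[0,0,0.03,0],[0,0,0,0],[0,0,0,0],[0,0,0,0],[0,0,0,0],[0,0,0,0],[0,0,0,0],[0,0,0,0]]' 40; python3 -m jog '[[0,0,-0.2,0],[0,0,-0.4,0],[0,0,-0.6,0],[0,0,-0.8,0],[0,0,-0.8,0],[0,0,-0.5,0],[0,0,0,0],[0,0,0,0]]'
python3 - <<'E'
from h import *;from bench import bot
st,s,T=look(bot,'wG');X=T_of(st);W=cloud(s,T);L=(W-X[:3,3])@X[:3,:3]
m=(s["z_map"]>0)&(s["color"].min(2)>110)&(abs(L[...,0])<.08)&(abs(L[...,1])<.027)&(L[...,2]<.03)&(L[...,2]>-.06)
P=L[m];c=P.mean(0)
B=P
for _ in range(6):
    c=B.mean(0);n=np.linalg.svd(B-c,full_matrices=False)[2][2];n*=-np.sign(n[2]);B=P[abs((P-c)@n)<.003]
print(len(P),len(B),'n tool',n.round(3),c.round(4),(P.min(0)*1e3).round(1),(P.max(0)*1e3).round(1))
E
```

```text
time_s: 13.75
position: [0.4939, -0.3414, 0.0463]
tcp_rot: [0.0, 1.0, 0.018, 0.0]
force: [0.1, -1.1, 5.7]
finger_gap: 0.0569
grip_force: 64.2
time_s: 14.55
position: [0.493, -0.3403, 0.2101]
tcp_rot: [-0.001, 1.0, 0.018, -0.001]
force: [0.0, 1.3, -1.5]
finger_gap: 0.0569
grip_force: 63.9
13162 9508 n tool [-0.524 -0.001 -0.852] [ 0.007  -0.0001 -0.029 ] [-48.  -27.  -48.6] [47.1 27.   5.7]
```

View pics/wG.png

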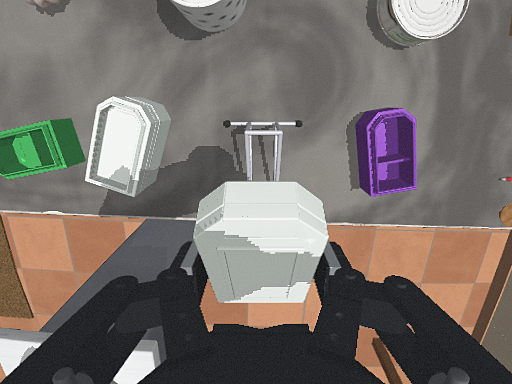

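The lid is held at 31.6° with the cut end up (around (262,240)) and the stand is empty. I carry it to the free worktop where the shallow tray stood.

```bash
python3 -m jog '[[0.05,-0.6,0,0],[0.09,-0.75,0,0],[0.09,-0.75,0,0],[0.09,-0.75,0,0],[0.09,-0.75,0,0],[0.09,-0.75,0,0],[0.09,-0.75,0,0],[0.09,-0.75,0,0]]'; python3 -m jog '[[0.09,-0.75,0,0],[0.09,-0.75,0,0],[0.09,-0.75,0,0],[0.05,-0.5,0,0],[0,0,0.8,0],[0,0,1,0],[0,0,0.8,0],[0,0,0.5,0]]';python3 -m jog '[[0,0,0.3,0],[0,0,0.2,0],[0,0,0,0],[0,0,0,0]]'
```

```text
time_s: 15.4
position: [0.5153, -0.0458, 0.2082]
tcp_rot: [-0.0, 1.0, 0.018, -0.003]
force: [0.3, 0.3, -1.1]
finger_gap: 0.0568
grip_force: 64.0
time_s: 16.2
position: [0.5232, 0.0895, 0.05]
tcp_rot: [0.001, 1.0, 0.018, -0.005]
force: [0.3, -0.4, -0.4]
finger_gap: 0.0569
grip_force: 64.0
time_s: 16.6
position: [0.5281, 0.0906, 0.0306]
tcp_rot: [-0.0, 1.0, 0.018, -0.0]
force: [0.2, 0.1, -1.1]
finger_gap: 0.0568
grip_force: 64.0
```

```bash
python3 -m jog '[[0,0,0.1,0],[0,0,0.06,0],[0.03,0,0.05,0],[0.03,0,0.05,0],[0,0,0,0]]'
```

```text
time_s: 17.1
position: [0.5318, 0.0907, 0.0196]
tcp_rot: [0.0, 1.0, 0.018, 0.0]
force: [-2.9, -0.6, 9.6]
finger_gap: 0.057
grip_force: 65.6
```

```bash
python3 -m jog '[[0.03,0,0.05,0],[0.03,0,0.05,0],[0,0,0,0]]'
```

```text
time_s: 17.4
position: [0.5361, 0.0909, 0.0152]
tcp_rot: [0.0, 1.0, 0.017, 0.002]
force: [-1.2, -0.2, 9.5]
finger_gap: 0.0568
grip_force: 66.3
```

```bash
python3 -m jog '[[0.03,0,0.05,0],[0.03,0,0.05,0],[0.03,0,0.05,0],[0.03,0,0.05,0],[0,0,0,0]]'
```

```text
time_s: 17.9
position: [0.543, 0.0911, 0.0054]
tcp_rot: [-0.0, 1.0, 0.017, 0.003]
force: [1.0, 0.1, 9.3]
finger_gap: 0.0572
grip_force: 67.7
```

```bash
python3 -m jog '[[0.02,0,0.04,0],[0.02,0,0.04,0],[0,0,0,0]]'
```

```text
time_s: 18.2
position: [0.5451, 0.0912, 0.0014]
tcp_rot: [-0.0, 1.0, 0.017, 0.003]
force: [-0.4, -0.7, 8.7]
finger_gap: 0.0568
grip_force: 68.2
```

```bash
python3 -m jog '[[0.01,0,0.04,0],[0,0,0,0]]'; python3 -m jog '[[0.01,0,0.03,0],[0,0,0,0]]'
python3 - <<'E'
from h import *;from bench import bot
st,s,T=look(bot,'wF');X=T_of(st);W=cloud(s,T);L=(W-X[:3,3])@X[:3,:3]
m=(s["z_map"]>0)&(s["color"].min(2)>110)&(abs(L[...,0])<.08)&(abs(L[...,1])<.027)&(W[...,2]>.008)
P=W[m];B=P
for _ in range(6):
    c=B.mean(0);n=np.linalg.svd(B-c,full_matrices=False)[2][2];n*=np.sign(n[2]);B=P[abs((P-c)@n)<.0015]
print(len(P),len(B),'n',n.round(3),c.round(4),st["position"])
E
```

```text
time_s: 18.4
position: [0.5459, 0.0912, -0.0004]
tcp_rot: [-0.0, 1.0, 0.017, 0.003]
force: [0.2, 1.0, 9.6]
finger_gap: 0.0569
grip_force: 68.5
time_s: 18.6
position: [0.5465, 0.0912, -0.0017]
tcp_rot: [-0.0, 1.0, 0.017, 0.003]
force: [0.0, -0.6, 10.2]
finger_gap: 0.0564
grip_force: 68.8
15557 13637 n [-0.095 -0.002  0.995] [0.5519 0.0914 0.0258] [ 0.54652949  0.09120398 -0.00171554]
```

Tilt is down to 5.5°. I release here and let it settle flat, then look again.

```bash
python3 -m jog '[[0,0,0,0],[0,0,0,0],[0,0,0,0],[0,0,0,0],[0,0,0,0]]' 74; python3 -m jog '[[0,0,-0.4,0],[0,0,-0.8,0],[0,0,-1,0],[0,0,-1,0],[-0.7,0,-0.8,0],[-0.8,0,0,0],[0,0,0,0],[0,0,0,0]]'; python3 -m jog '[[0,0,0,0],[0,0,0,0]]'
python3 - <<'E'
from h import *;from bench import bot
st,s,T=look(bot,'wR');X=T_of(st);print(st["position"],np.degrees(np.arctan2(X[1,0],X[0,0])).round(2))
W,m=near(s,T,(.546,.091));P=W[m];r=rect(P);print(np.percentile(P[:,2],[25,50,97]).round(4),[np.round(k,1) for k in r],[np.round(k,1) for k in rect(P[P[:,2]>.017])])
print('shift/50',(X[:3,:3].T@(np.r_[r[0]/1000,0]-X[:3,3])/.05).round(3))
B=P[P[:,2]>.0175];c=B.mean(0);print('n',np.linalg.svd(B-c,full_matrices=False)[2][2].round(3),c.round(4))
W,m=near(s,T,(.523,-.186));P=W[m];print('stack',len(P),[np.round(k,1) for k in rect(P[P[:,2]>.06])] if len(P) else 0)
E
```

```text
time_s: 19.15
position: [0.5431, 0.0911, -0.005]
tcp_rot: [0.0, 1.0, 0.018, -0.0]
force: [-0.3, 0.3, -0.2]
finger_gap: 0.074
grip_force: 0.0
time_s: 19.95
position: [0.4697, 0.0883, 0.1929]
tcp_rot: [0.0, 1.0, 0.018, 0.0]
force: [0.9, 0.3, 0.1]
finger_gap: 0.0742
grip_force: 0.0
time_s: 20.15
position: [0.4714, 0.0885, 0.1926]
tcp_rot: [-0.0, 1.0, 0.017, 0.0]
force: [0.6, -0.6, 1.0]
finger_gap: 0.074
grip_force: 0.0
[0.47141521 0.08846676 0.19263642] 1.99
[0.0195 0.02   0.0219] [array([540.5,  91. ]), np.float64(1.9), np.float64(99.9), np.float64(58.6), array([ 0, 97])] [array([540.5,  91. ]), np.float64(1.9), np.float64(99.9), np.float64(58.6), array([ 0, 97])]
shift/50 [ 1.383e+00 -1.000e-03  3.853e+00]
n [-0.001 -0.002 -1.   ] [0.5409 0.091  0.0201]
stack 4300 [array([ 508., -158.]), np.float64(-164.1), np.float64(95.1), np.float64(44.3), array([34, 18])]
```

View pics/wR.png

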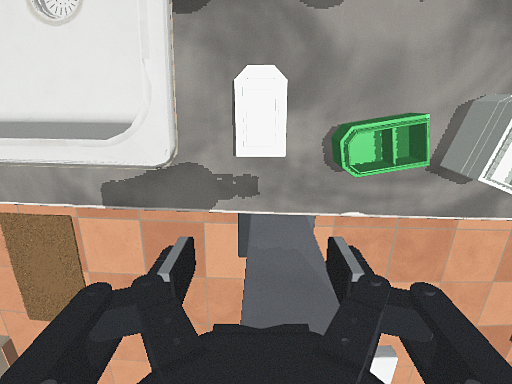

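The lid lies flat on the worktop at (540.5, 91.0) mm, 1.9° yaw, top at 20 mm (picture (262,110)). I regrip it.

```bash
python3 -m jog '[[0.65,0,0,0],[0.73,0,0,0],[0,0,1,0],[0,0,1,0],[0,0,1,0],[0,0,0.5,0],[0,0,0,0],[0,0,0,0]]'; python3 -m jog '[[0,0,0.2,0],[0,0,0.19,0],[0,0,0,0],[0,0,0,0],[0,0,0,0]]'
```

```text
time_s: 21.0
position: [0.5401, 0.0912, 0.0179]
tcp_rot: [-0.0, 1.0, 0.018, 0.0]
force: [-0.4, 0.4, 0.1]
finger_gap: 0.0739
grip_force: 0.0
time_s: 21.5
position: [0.5398, 0.091, -0.0011]
tcp_rot: [-0.0, 1.0, 0.018, 0.001]
force: [-0.5, -0.2, -0.8]
finger_gap: 0.0738
grip_force: 0.0
```

```bash
python3 -m jog '[[0,0,0,0],[0,0,0,0],[0,0,0,0],[0,0,0,0],[0,0,0,0],[0,0,0,0],[0,0,0,0]]' 40
```

```text
time_s: 22.2
position: [0.5402, 0.0912, -0.0007]
tcp_rot: [-0.0, 1.0, 0.018, 0.001]
force: [0.1, 0.6, 5.6]
finger_gap: 0.0566
grip_force: 65.5
```

```bash
python3 -m jog '[[0,0,-0.3,0],[0,0,-0.6,0],[0,0,-0.8,0],[0,0,-0.8,0],[0,0,-0.4,0],[0,0,0,0]]'; python3 -m jog '[[-0.06,0.6,0,0],[-0.07,0.7,0,0],[-0.07,0.7,0,0],[-0.07,0.7,0,0],[-0.07,0.7,0,0],[-0.07,0.75,0,0],[-0.06,0.75,0,0],[-0.06,0.62,0,0]]'; python3 -m jog '[[0,0,0,0.06],[0,0,0,0.06],[0,0,0,0.043],[0,0,0,0],[0,0,0,0],[0,0,0,0],[0,0,0,0]]'
python3 - <<'E'
from h import *;from bench import bot
st,s,T=look(bot,'wK');X=T_of(st)
print(np.round(st["position"],4),'yaw',np.degrees(np.arctan2(X[1,0],X[0,0])).round(2))
print('shift/50',(X[:3,:3].T@(np.array([.5233,-.1856,.066])-X[:3,3])/.05).round(3))
W=cloud(s,T);L=(W-X[:3,3])@X[:3,:3]
m=(s["z_map"]>0)&(s["color"].min(2)>110)&(abs(L[...,0])<.08)&(abs(L[...,1])<.0295)&(abs(L[...,2])<.03)
P=L[m];B=P
for _ in range(5):
    c=B.mean(0);n=np.linalg.svd(B-c,full_matrices=False)[2][2];B=P[abs((P-c)@n)<.003]
print(n.round(3),c.round(4),(B.min(0)*1e3).round(1),(B.max(0)*1e3).round(1))
E
```

```text
time_s: 22.8
position: [0.5416, 0.0915, 0.1465]
tcp_rot: [-0.0, 1.0, 0.018, 0.003]
force: [0.3, 0.8, -1.4]
finger_gap: 0.0566
grip_force: 64.9
time_s: 23.6
position: [0.5204, -0.1882, 0.1409]
tcp_rot: [-0.0, 1.0, 0.017, -0.002]
force: [1.1, 0.4, -1.1]
finger_gap: 0.057
grip_force: 64.9
time_s: 24.3
position: [0.5224, -0.1857, 0.143]
tcp_rot: [-0.0, 0.988, -0.152, -0.0]
force: [0.1, 0.5, -1.1]
finger_gap: 0.0565
grip_force: 64.9
[ 0.5224 -0.1857  0.143 ] yaw -17.49
shift/50 [ 0.017 -0.007  1.541]
[ 0.003 -0.001 -1.   ] [ 0.0082 -0.0003 -0.0208] [-46.6 -29.3 -23.7] [ 51.   28.8 -17.7]
```

```bash
python3 -m jog '[[0.005,-0.006,0.4,0.0015],[0,0,0.5,0],[0,0,0.3,0],[0,0,0,0],[0,0,0,0],[0,0,0,0],[0,0,0,0]]'; python3 -m jog '[[0,0,0.06,0],[0,0,0.06,0],[0,0,0.04,0],[0,0,0.02,0],[0,0,0,0],[0,0,0,0]]'
```

```text
time_s: 25.05
position: [0.524, -0.1859, 0.0847]
tcp_rot: [0.0, 0.988, -0.154, 0.001]
force: [-0.4, -1.2, -1.0]
finger_gap: 0.0568
grip_force: 64.9
time_s: 25.65
position: [0.5229, -0.1856, 0.0744]
tcp_rot: [0.0, 0.988, -0.154, -0.0]
force: [-0.3, 0.1, -1.0]
finger_gap: 0.0564
grip_force: 64.9
```

```bash
python3 -m jog '[[0,0,0.04,0],[0,0,0.04,0],[0,0,0,0],[0,0,0,0]]'; python3 -m jog '[[0,0,0.02,0],[0,0,0.02,0],[0,0,0,0],[0,0,0,0]]'
```

```text
time_s: 26.05
position: [0.5228, -0.1856, 0.0703]
tcp_rot: [-0.0, 0.988, -0.154, -0.0]
force: [-0.2, 0.1, -1.0]
finger_gap: 0.0566
grip_force: 64.9
time_s: 26.45
position: [0.5229, -0.1856, 0.0684]
tcp_rot: [0.0, 0.988, -0.154, -0.0]
force: [1.2, 0.9, -0.2]
finger_gap: 0.0568
grip_force: 64.9
```

```bash
python3 -m jog '[[0,0,0.02,0],[0,0,0.01,0],[0,0,0,0],[0,0,0,0]]'
```

```text
time_s: 26.85
position: [0.5231, -0.1857, 0.0673]
tcp_rot: [0.0, 0.988, -0.154, 0.0]
force: [-0.7, 0.4, 2.5]
finger_gap: 0.0564
grip_force: 65.2
```

Contact at z≈0.0673, which is the expected seat height. I release, back off and check.

```bash
python3 -m jog '[[0,0,0,0],[0,0,0,0],[0,0,0,0],[0,0,0,0],[0,0,0,0]]' 74; python3 -m jog '[[0,0,-0.3,0],[0,0,-0.8,0],[0,0,-1,0],[0,0,-0.8,0],[-0.7,0,-0.3,0],[-0.8,0,0,0],[0,0,0,0],[0,0,0,0]]'; python3 -m jog '[[0,0,0,0],[0,0,0,0]]'
python3 - <<'E'
from h import *;from bench import bot
st,s,T=look(bot,'wE');print(st["position"],st["force"])
W,m=near(s,T,(.5233,-.1856));P=W[m];q=P[P[:,2]>.083];c=q.mean(0)
print(np.percentile(P[:,2],[50,97]).round(4),c.round(4),np.linalg.svd(q-c,full_matrices=False)[2][2].round(3),[np.round(k,1) for k in rect(q)])
E
```

```text
time_s: 27.35
position: [0.5229, -0.1856, 0.0668]
tcp_rot: [-0.0, 0.988, -0.154, -0.0]
force: [0.6, -1.2, -0.2]
finger_gap: 0.0742
grip_force: 0.0
time_s: 28.15
position: [0.4509, -0.1627, 0.2271]
tcp_rot: [0.0, 0.988, -0.154, 0.0]
force: [2.2, -0.2, 0.6]
finger_gap: 0.0738
grip_force: 0.0
time_s: 28.35
position: [0.4526, -0.1631, 0.2269]
tcp_rot: [-0.0, 0.988, -0.154, 0.0]
force: [0.3, 0.8, -1.2]
finger_gap: 0.0741
grip_force: 0.0
[ 0.45261411 -0.16309406  0.22694953] [ 0.27006698  0.83648782 -1.24194271]
[0.088  0.0898] [ 0.5245 -0.186   0.0881] [-0.002 -0.001 -1.   ] [array([ 523.8, -185.9]), np.float64(-17.5), np.float64(100.2), np.float64(58.5), array([113,   1])]
```

View pics/wE.png

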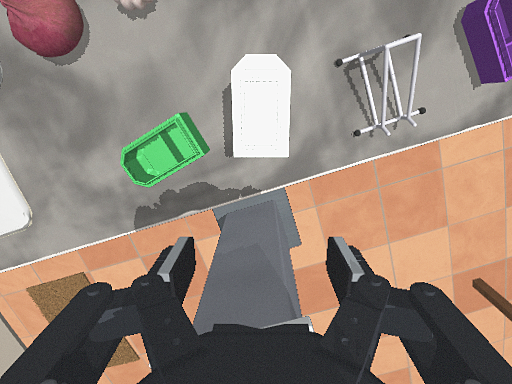

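The closed box stands at about (261,107): lid top at 88 mm as required, level, yaw -17.5°, nothing touched.

```bash
python3 -c "
from bench import bot
print(bot.job_done())"
```

```text
the job is handed in; nothing more can be done
None
```

The lunch box is back together and handed in: by my camera check the shallow tray and lid are fully seated, level and aligned cut corners over cut corners, and the arm stayed well clear of the mug and the glass, but the hand-in returned no verdict.

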